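Square a panel in the marking jig and punch it

TASK

Slide the blue panel across the bench, keeping it flat on the wood, into the corner of the marking jig until it sits flush against both dark wooden rails, without ramming them. Then press the red spring punch head down until its point bears firmly on the panel (about 10 N on the wood), hold it so for a moment, let it spring back up and leave the panel home in the corner. Leave the router, glue bottle, sanding block and hammer alone.

Things in the scene. Friction and masses are not known exactly. Their poses are not given: they have to be found in the camera images.
- panel: Plywood panel, blue top face with a routed pattern showing pale wood; 140 (its x) x 190 (its y) x 18 mm thick, 0.2 to 0.4 kg, lying loose on the bench. Too wide to grasp: push its edges. Origin: centre of its underside; z up. It starts within 0.35 rad of the jig's yaw; half a turn makes no difference.
- jig: Marking jig fixed to the bench: L of two dark wooden rails, 22 mm high, 24 thick, round a flush black mat, the panel's place. Origin: on the bench where the panel's centre lies when home, axes parallel to the panel's. In jig axes: far rail's inner face at x = +70 mm (y -115 to 119), side rail's at y = +95 mm (x -90 to 70); -x and -y sides open. Do not press the rails with over 40 N.
- jig_post (a point): Centre of the jig's steel post (26 mm diameter), on the bench, outside the corner at jig (102, 112) mm. It carries an aluminium arm, 66 to 82 mm above the bench, reaching over the mat to the punch's guide sleeve (diameter 30 mm, 58 to 88 mm above the bench) at jig (25, 45) mm.
- punch_top (a point): Centre of the top of the punch's red round head (diameter 40 mm, 14 mm thick), over the jig's (25, 45) mm; 126 mm above the bench when up. Its steel point is 88 mm below this, 20 mm above the panel's top when up.
- punch: Moving part of the spring punch: steel stem 12 mm thick with the red head. Origin: its point (lower end), z up. It travels straight down: the point is 38 mm above the bench when up, meets the panel after 20 mm. The spring takes 1 N at first, 4.5 N at 20 mm: 15 N on the head puts about 10 N on the panel; the point must not bear with over 40 N. Let go, it springs back up.
- router: Bystander: trim router standing on its base, 90 mm diameter, 175 mm high. Origin: centre of the underside.
- glue: Bystander: yellow glue bottle, 56 mm diameter, 150 mm high. Origin: centre of the underside.
- sander: Bystander: cork sanding block 110 x 65 x 30 mm. Origin: centre of the underside.
- mallet: Bystander: hammer lying on the bench, about 250 mm long. Origin: in its handle near its middle.
Mind the look-alikes: they are no part of the job. There is more than one size of the panel; the job needs the largest.

How it is judged:
By the outcome, as a careful person would: the job done as asked, in the order asked, and still so for the second after the job is handed in, with the robot touching nothing.
It also fails if it takes over 59 s, if anything falls off the work surface, if the arm or the gripper's body presses on something with over 40 N, if the wrist force passes 120 N, or if a joint passes its speed limit or range.

ROBOT

A 6-joint arm with a two-finger parallel gripper is mounted at the origin on the work surface. World frame = base frame: x ahead of the robot, y to its left, z up, the work surface at z = 0. Lengths are in m, angles in rad, forces in N, time in s.
With the tool pointing down it reaches from about 0.375 to 0.75 m from the base axis. Payload 9 kg.
Tool frame: the origin (TCP) lies between the finger pads; the fingertips stand ahead of it and the grasp point (between the pads) lies 11 mm behind it (env.tip_reach is the z of the fingertips in the tool frame, in m); z points along the fingers, y is the line along which they close (so a half turn about z gives the same grasp; the last joint's range is limited). The gripper opens to 85 mm and grips with 20 to 120 N. Pads are 22 mm wide; open, the fingers measure 114 mm over their backs; the gripper's body (76 mm by 85 mm) begins 54 mm behind the grasp point. The pads swing forward as they close: fully open they stand 13 mm farther back than shut.
Start: joints at [1.089, 0.104, 0.097, 1.564, 0, 1.353], TCP at [0.156, 0.579, 0.239] pointing down, gripper open.
Joint ranges: [-2.99, 2.99], [-0.84, 1.86], [-1.1, 1.16], [-1.84, 2.11], [-1.51, 1.56], [-3.14, 3.14]. Speed limits (rad/s): [2.22, 2.22, 2.57, 3.14, 3.14, 3.14].

INTERFACE

Orientations are given as a unit quaternion [x, y, z, w].
In Python, from rig import env, imaging gives the robot as it stands.
- The arm moves only by the shell command python3 -m handwheel 'ROWS' [FORCE]. ROWS is JSON, a list of rows, each an object of numbers: "claw": the closure, from 0 (fully open) to 1 (shut); "x", "y", "z": the shift along the tool's x, y, z normalised to -1 to 1, where 1 is 0.05 m; "ax", "ay", "az": the turn, a rotation vector about the tool's x, y, z normalised to -1 to 1, where 1 is 10 degrees. A call has 1 to 20 rows; each row shifts and turns the commanded pose from where the row before left it, along the tool's axes as they then stand; what a row does not reach is not made up. A row lasts 1/8 s, in which the tool goes at most 62.5 mm and 10.7 degrees, less where a joint would pass 70% of its speed; a pose out of reach is approached as far as the arm can. A call with a number of a shift or a turn outside -1 to 1 is refused whole. A call with a gripper value outside its range is refused whole. The fingers move at their own pace and stop on an object; FORCE is the grip in N (left out, the last holds). Time passes only in rows, so rows that do not move let the fingers close. It gives the time, the measured TCP pose, the force, the opening and the grip force at its end, in the units of the state.
- env.state(): the state, without advancing time (a new reading comes with each control period).
- imaging.grab_frame(name): name is "side" or "top" or "wrist"; returns the picture (384x512x3 uint8, red, green, blue); there is no depth.
- imaging.get_calibration(name): a dict with "fx", "fy", "cx", "cy" (pixels), "k1" (the pictures are not rectified: a ray, as slopes to the right and down, at radius r is drawn at 1 + k1 r^2 times it, then the intrinsics apply), "rvec" (rotation vector, rad) and "tvec" (3), from world to camera coordinates, as OpenCV has them. Camera axes: x right, y down, z forward; pixel columns grow to the right and rows downward; lengths in m; the calibration is good to about 2 mm. A picture is of the moment at which its call begins: read the wrist's pose just before it. get_calibration takes no time and is no camera call; for the wrist camera it gives the pose at the moment of the call.
- env.job_done(): hands the job in; it is judged then, once.
The state is a dict: "t": time; "joints": joint angles; "joint_vel": joint speeds; "tau": joint torques, N m; "position": TCP position; "ee_rot": TCP orientation; "force": force on the tool from outside, world axes, zero at the start; "torque": the same for the moment, N m; "grip_width": finger opening in m; "grip_force": force on a finger pad.
Only numpy, scipy, OpenCV 4.12 (cv2) and the standard library are available. Lean on these libraries where they do the work, as an engineer would, in place of code of your own. Each camera call takes 0.05 s, during which the arm holds its last target. There are 200 camera calls.

## Working session

There is one attempt and no reset: what is moved stays moved. The work goes in short steps, Python scripts to look and compute and a shell command to move; the robot and the scene stay as the last step left them, time stands still between calls to the robot, and variables do not carry over. Pictures are saved under pics/ and viewed, at most 10 in all, crops included, and the job is handed in when it is done.

```bash
ls; mkdir -p pics
cat > h.py <<'E'
import numpy as np, cv2
from rig import env, imaging
from scipy.spatial.transform import Rotation as R
def cal(n):
    c=imaging.get_calibration(n); return c
def ray(c,u,v):
    xd,yd=(u-c['cx'])/c['fx'],(v-c['cy'])/c['fy']
    x,y=xd,yd
    for _ in range(30):
        s=1+c['k1']*(x*x+y*y); x,y=xd/s,yd/s
    Rm=R.from_rotvec(c['rvec']).as_matrix()
    return -Rm.T@np.array(c['tvec']), Rm.T@np.array([x,y,1.])
def onz(c,u,v,z):
    o,d=ray(c,u,v); return o+d*(z-o[2])/d[2]
def proj(c,P):
    p=R.from_rotvec(c['rvec']).as_matrix()@np.array(P,float)+np.array(c['tvec'])
    x,y=p[:2]/p[2]; s=1+c['k1']*(x*x+y*y)
    return c['fx']*x*s+c['cx'],c['fy']*y*s+c['cy']
def tri(*rs):
    A=0;b=0
    for o,d in rs:
        d=d/np.linalg.norm(d);M=np.eye(3)-np.outer(d,d);A=A+M;b=b+M@o
    return np.linalg.solve(A,b)
def save(n,f,crop=None,k=1):
    im=imaging.grab_frame(n)[:,:,::-1]
    if crop: im=im[crop[1]:crop[3],crop[0]:crop[2]]
    cv2.imwrite('pics/'+f,cv2.resize(im,None,fx=k,fy=k,interpolation=cv2.INTER_CUBIC))
E
python3 - <<'E'
from h import *
s=env.state();print(s['t'],s['position'],s['ee_rot'],s['force'],env.tip_reach)
for n in('top','side'):
    im=imaging.grab_frame(n)[:,:,::-1];cv2.imwrite(f'pics/{n}0.png',im)
    cv2.imwrite(f'pics/{n}0x.png',cv2.resize(im,(800,600),interpolation=cv2.INTER_CUBIC))
    c=cal(n);print(n,c,ray(c,256,192))
E
```

```text
pics
0.0 [0.15627059 0.57895852 0.23851674] [ 1.31504746e-01  9.91315317e-01 -6.23571220e-04 -2.35948545e-04] [-0.64815697 -0.19415364 -0.47796662] 0.008
top {'fx': 449.54934975814217, 'fy': 449.54934975814217, 'cx': 261.16413943333686, 'cy': 183.85981686299252, 'k1': -0.056055925930080575, 'rvec': array([ 2.146379  , -2.13314565,  0.15843625]), 'tvec': array([-0.00816238,  0.59115846,  1.27180053])} (array([ 0.39092812, -0.0115204 ,  1.34686823]), array([ 0.1340929 ,  0.01670855, -0.99105993]))
side {'fx': 447.23304305746575, 'fy': 447.23304305746575, 'cx': 245.15154712389545, 'cy': 188.09126128984423, 'k1': 0.0261155867578376, 'rvec': array([ 2.07233175, -0.12473649,  0.0411218 ]), 'tvec': array([-0.59364025,  0.10940566,  1.45689463])} (array([ 0.47865034, -1.28012529,  0.78682488]), array([ 0.10537608,  0.86455558, -0.49204094]))
```

View pics/top0x.png

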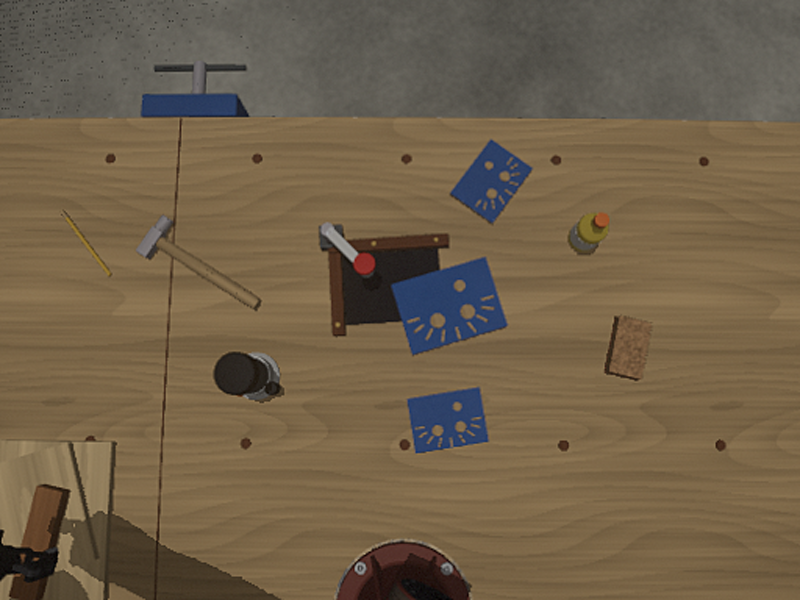

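View pics/side0x.png

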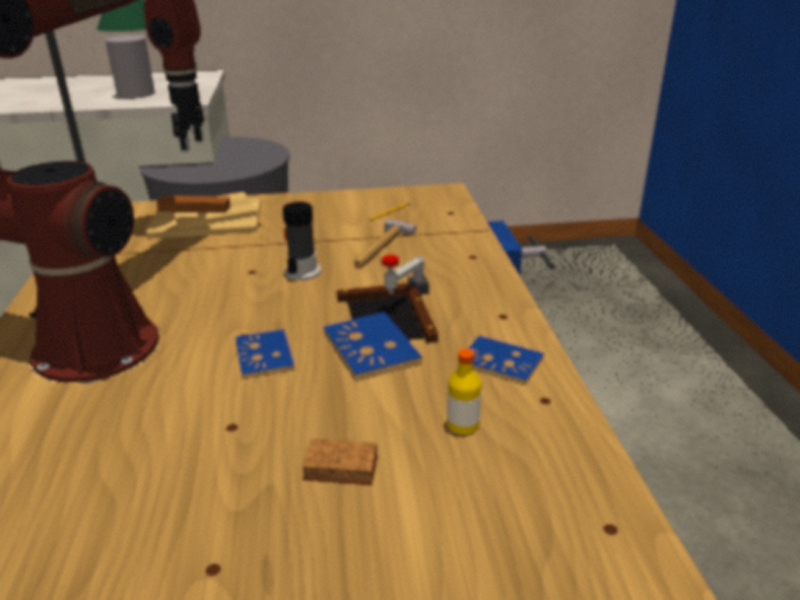

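Candidates for the panel, in 800-px top-view coordinates: large blue at (450,305), small blue at (491,181), small blue at (448,420), and the blue vice at (190,105). I choose the large one at (450,305). The jig corner with its post is at (330,237) and the red head at (364,264). Next is a close crop to check this.

Run:
```python
import cv2
a=cv2.imread('pics/top0.png')[132:234,198:333]
cv2.imwrite('pics/top0c.png',cv2.resize(a,None,fx=5.8,fy=5.8,interpolation=cv2.INTER_CUBIC))
a=cv2.imread('pics/side0.png')[155:245,200:290]
cv2.imwrite('pics/side0c.png',cv2.resize(a,None,fx=6.5,fy=6.5,interpolation=cv2.INTER_CUBIC))
```

```text
(no output)
```

View pics/top0c.png

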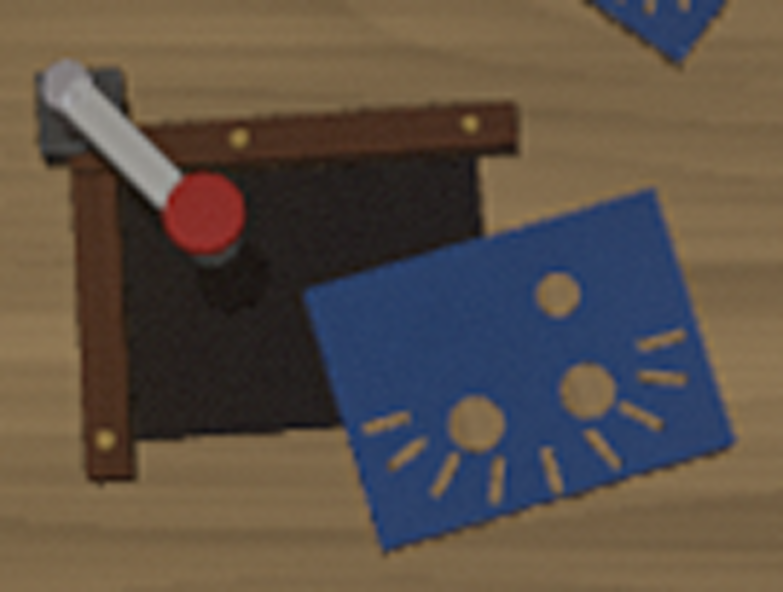

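View pics/side0c.png

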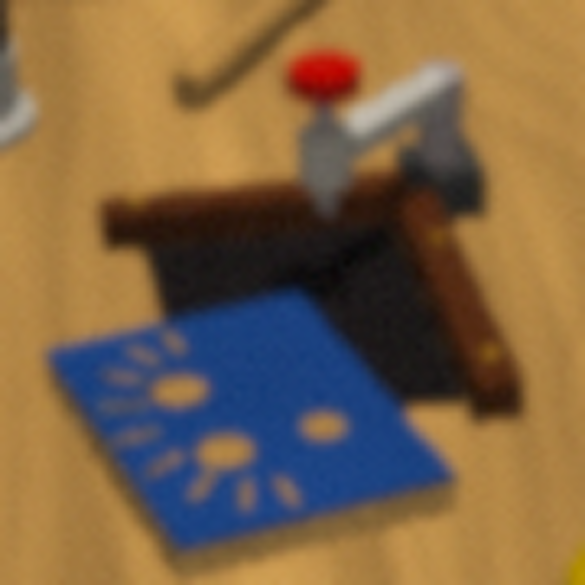

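The crop confirms the choice: the large panel overlaps the mat's open corner. Its top corners are at (304,291), (653,188), (735,440) and (385,551) in the crop. The red head is at (204,213).

```bash
cat > m.py <<'E'
from h import *
from scipy.optimize import least_squares
T=lambda u,v:((u+.5)/5.8-.5+198,(v+.5)/5.8-.5+132)
S=lambda u,v:((u+.5)/6.5-.5+200,(v+.5)/6.5-.5+155)
ct,cs=cal('top'),cal('side')
def w(p,q):
    a,b=np.cos(p[2]),np.sin(p[2]); return [p[0]+a*q[0]-b*q[1],p[1]+b*q[0]+a*q[1],q[2]]
def fit(obs,p0):
    f=lambda p:np.concatenate([np.array(proj(c,w(p,q)))-uv for c,q,uv in obs])
    r=least_squares(f,p0); return r.x,np.abs(r.fun).max(),np.round(r.fun,1)
E
python3 - <<'E'
from m import *
P=[(.07,.095,.018),(.07,-.095,.018),(-.07,-.095,.018),(-.07,.095,.018)]
to=[T(304,291),T(653,188),T(735,440),T(385,551)];so=[S(300,290),S(455,475),S(180,548),S(50,352)]
for a,b in zip(to,so): print('corner tri',tri(ray(ct,*a),ray(cs,*b)))
t=[(ct,q,a) for q,a in zip(P,to)];s=[(cs,q,a) for q,a in zip(P,so)]
for o in(t,s,t+s): print('panel',*fit(o,[.55,-.05,.2]))
J=[((.094,-.115,.022),T(518,102)),((.070,-.115,.022),T(518,153)),((-.09,.119,.022),T(88,480)),((-.09,.095,.022),T(135,478)),((.025,.045,.126),T(204,213))]
K=[((.094,-.115,.022),S(520,380)),((.07,-.115,.022),S(472,392)),((-.09,.119,.022),S(104,203)),((-.09,.095,.022),S(106,220)),((.025,.045,.126),S(324,70))]
t=[(ct,q,a) for q,a in J];s=[(cs,q,a) for q,a in K]
for o in(t,s,t+s): print('jig',*fit(o,[.6,.05,0]))
print('head',tri(ray(ct,*T(204,213)),ray(cs,*S(324,70))))
for n,u,v in(('router',250,375),('glue',588,238),('sander',628,348),('hamH',152,240),('hamE',258,305),('smallfar',491,181),('smallnear',448,420)):
    print(n,onz(ct,u*.64,v*.64,0.02)[:2].round(3))
c=cal('wrist');s=env.state();Rt=R.from_quat(s['ee_rot']);o,d=ray(c,c['cx'],c['cy'])
print('wristcam in tool',Rt.inv().apply(o-s['position']),Rt.inv().apply(d), Rt.as_matrix(),c['fx'])
E
```

```text
corner tri [0.60224296 0.02915003 0.01642645]
corner tri [ 0.65689648 -0.15179773  0.01588037]
corner tri [ 0.52476901 -0.19258988  0.01587818]
corner tri [ 0.46922946 -0.01340708  0.01592691]
panel [ 0.56300191 -0.08206122  0.30456641] 0.4880606454964038 [-0.2  0.1  0.  -0.5  0.5  0.3 -0.3  0.1]
panel [ 0.56307831 -0.08490196  0.29045553] 0.5151841840487634 [ 0.2  0.1  0.4  0.1 -0.1  0.1 -0.5 -0.4]
panel [ 0.56306379 -0.08266669  0.29904051] 0.7170907844505336 [ 0.1 -0.1  0.4 -0.4  0.6  0.5 -0.3 -0.1 -0.2 -0.3  0.5 -0.4  0.2 -0.3
 -0.7 -0.6]
jig [0.59939883 0.02675638 0.06674786] 0.9285137963251202 [ 0.1  0.1  0.7 -0.9 -0.5  0.4 -0.5  0.2  0.2  0.2]
jig [0.59954925 0.02118941 0.05098794] 0.9687423728341571 [ 0.2  1.   0.2 -0.1 -0.5 -0.7 -0.1 -0.2  0.1 -0.3]
jig [0.59960269 0.0258499  0.06164879] 1.185625572645705 [ 0.6  0.2  1.1 -0.8 -0.3  0.1 -0.3  0.   0.6  0.   0.3 -0.   0.3 -1.
 -0.9 -1.2 -0.4 -0.6 -0.2 -1. ]
head [0.62257417 0.07417367 0.12145072]
router [0.426 0.292]
glue [ 0.694 -0.352]
sander [ 0.481 -0.422]
hamH [0.685 0.496]
hamE [0.559 0.282]
smallfar [ 0.807 -0.166]
smallnear [ 0.346 -0.08 ]
wristcam in tool [ 0.08438368  0.00086322 -0.13425485] [-3.24902223e-01 -2.18572688e-04  9.45747587e-01] [[-9.65398929e-01  2.60776960e-01 -5.33449789e-04]
 [ 2.60777397e-01  9.65398374e-01 -1.06284423e-03]
 [ 2.37826271e-04 -1.16518033e-03 -9.99999293e-01]] 304.252663120406
```

```bash
cat > go.py <<'E'
# python3 go.py jx jy z toolx_angle_in_jig_deg : prints tool-frame shift in units, and turn
import sys; from h import *
J=(.5995,.0255,.0625)
s=env.state();p=s['position'];Rt=R.from_quat(s['ee_rot']);M=Rt.as_matrix()
a,b=np.cos(J[2]),np.sin(J[2])
dj=np.array([[a,b],[-b,a]])@(p[:2]-J[:2])
ang=np.degrees(np.arctan2(M[1,0],M[0,0])-J[2])
print('t %.2f jig xy mm'%s['t'],(dj*1e3).round(1),'z',(p[2]*1e3).round(1),'toolx ang in jig',ang.round(2),'F',np.round(s['force'],2),'w',s['grip_width'])
if len(sys.argv)>1:
    x,y,z,t=map(float,sys.argv[1:])
    P=np.array([J[0]+a*x-b*y,J[1]+b*x+a*y,z])
    print('shift units',(M.T@(P-p)/.05).round(3),'az units',(-((t-ang+180)%360-180)/10).round(2))
E
python3 go.py -.043 -.25 .239 -90
python3 -m handwheel '[{"x":-0.61,"y":-0.67},{"x":-0.61,"y":-0.67},{"x":-0.61,"y":-0.67},{"x":-0.61,"y":-0.67},{"x":-0.61,"y":-0.67},{"x":-0.61,"y":-0.67},{"x":-0.61,"y":-0.67},{"x":-0.61,"y":-0.67},{"x":-0.61,"y":-0.67},{"x":-0.61,"y":-0.67},{"x":-0.61,"y":-0.67},{"x":-0.61,"y":-0.67},{"x":-0.61,"y":-0.67},{"x":-0.61,"y":-0.67},{"x":-0.61,"y":-0.67},{"x":-0.61,"y":-0.67},{"x":-0.61,"y":-0.67},{"x":-0.61,"y":-0.67},{"x":-0.61,"y":-0.67},{"x":-0.61,"y":-0.67}]'
python3 -m handwheel '[{"az":-0.98},{"az":-0.98},{"az":-0.98},{"az":-0.98},{"az":-0.98},{"az":-0.98},{"az":-0.98},{"az":-0.98},{"az":-0.98},{"az":-0.98},{"az":-0.98},{}]'
python3 go.py -.043 -.25 .060 -90
```

```text
t 0.10 jig xy mm [-407.7  580.1] z 238.6 toolx ang in jig 161.3 F [ 0.47  0.6  -0.4 ] w 0.08548395518784274
shift units [-1.2232e+01 -1.3387e+01  5.0000e-03] az units -10.87
t 0.10 jig xy mm [-407.7  580.1] z 238.6 toolx ang in jig 161.3 F [ 0.47  0.6  -0.4 ] w 0.08548395518784274
shift units [-12.233 -13.383   3.585] az units -10.87schema error: expected keys claw, x, y, z, ax, ay, az
schema error: expected keys claw, x, y, z, ax, ay, az
```

Every row needs all the keys.

```bash
python3 -m handwheel '[{"claw":0,"x":-0.61,"y":-0.67,"z":0,"ax":0,"ay":0,"az":0},{"claw":0,"x":-0.61,"y":-0.67,"z":0,"ax":0,"ay":0,"az":0},{"claw":0,"x":-0.61,"y":-0.67,"z":0,"ax":0,"ay":0,"az":0},{"claw":0,"x":-0.61,"y":-0.67,"z":0,"ax":0,"ay":0,"az":0},{"claw":0,"x":-0.61,"y":-0.67,"z":0,"ax":0,"ay":0,"az":0},{"claw":0,"x":-0.61,"y":-0.67,"z":0,"ax":0,"ay":0,"az":0},{"claw":0,"x":-0.61,"y":-0.67,"z":0,"ax":0,"ay":0,"az":0},{"claw":0,"x":-0.61,"y":-0.67,"z":0,"ax":0,"ay":0,"az":0},{"claw":0,"x":-0.61,"y":-0.67,"z":0,"ax":0,"ay":0,"az":0},{"claw":0,"x":-0.61,"y":-0.67,"z":0,"ax":0,"ay":0,"az":0},{"claw":0,"x":-0.61,"y":-0.67,"z":0,"ax":0,"ay":0,"az":0},{"claw":0,"x":-0.61,"y":-0.67,"z":0,"ax":0,"ay":0,"az":0},{"claw":0,"x":-0.61,"y":-0.67,"z":0,"ax":0,"ay":0,"az":0},{"claw":0,"x":-0.61,"y":-0.67,"z":0,"ax":0,"ay":0,"az":0},{"claw":0,"x":-0.61,"y":-0.67,"z":0,"ax":0,"ay":0,"az":0},{"claw":0,"x":-0.61,"y":-0.67,"z":0,"ax":0,"ay":0,"az":0},{"claw":0,"x":-0.61,"y":-0.67,"z":0,"ax":0,"ay":0,"az":0},{"claw":0,"x":-0.61,"y":-0.67,"z":0,"ax":0,"ay":0,"az":0},{"claw":0,"x":-0.61,"y":-0.67,"z":0,"ax":0,"ay":0,"az":0},{"claw":0,"x":-0.61,"y":-0.67,"z":0,"ax":0,"ay":0,"az":0}]'
python3 -m handwheel '[{"claw":0,"x":0,"y":0,"z":0,"ax":0,"ay":0,"az":-0.98},{"claw":0,"x":0,"y":0,"z":0,"ax":0,"ay":0,"az":-0.98},{"claw":0,"x":0,"y":0,"z":0,"ax":0,"ay":0,"az":-0.98},{"claw":0,"x":0,"y":0,"z":0,"ax":0,"ay":0,"az":-0.98},{"claw":0,"x":0,"y":0,"z":0,"ax":0,"ay":0,"az":-0.98},{"claw":0,"x":0,"y":0,"z":0,"ax":0,"ay":0,"az":-0.98},{"claw":0,"x":0,"y":0,"z":0,"ax":0,"ay":0,"az":-0.98},{"claw":0,"x":0,"y":0,"z":0,"ax":0,"ay":0,"az":-0.98},{"claw":0,"x":0,"y":0,"z":0,"ax":0,"ay":0,"az":-0.98},{"claw":0,"x":0,"y":0,"z":0,"ax":0,"ay":0,"az":-0.98},{"claw":0,"x":0,"y":0,"z":0,"ax":0,"ay":0,"az":-0.98},{"claw":0,"x":0,"y":0,"z":0,"ax":0,"ay":0,"az":0}]'
python3 go.py -.043 -.25 .040 -90
```

```text
t: 2.6
position: [0.571, -0.2279, 0.2388]
ee_rot: [0.132, 0.991, 0.0, -0.0]
force: [0.7, 0.7, -0.1]
grip_width: 0.0851
grip_force: 0.0
t: 4.1
position: [0.5705, -0.2265, 0.2388]
ee_rot: [0.723, -0.691, -0.0, 0.0]
force: [-0.3, -0.2, 0.4]
grip_width: 0.0854
grip_force: 0.0
t 4.10 jig xy mm [ -44.7 -249.7] z 238.8 toolx ang in jig -90.96 F [-0.35 -0.21  0.4 ] w 0.08535953833086372
shift units [ 0.008 -0.036  3.976] az units -0.1
```

```bash
python3 -m handwheel '[{"claw":0,"x":0,"y":-0.04,"z":0.9,"ax":0,"ay":0,"az":-0.1},{"claw":0,"x":0,"y":0,"z":0.9,"ax":0,"ay":0,"az":0},{"claw":0,"x":0,"y":0,"z":0.9,"ax":0,"ay":0,"az":0},{"claw":0,"x":0,"y":0,"z":0.9,"ax":0,"ay":0,"az":0},{"claw":0,"x":0,"y":0,"z":0.6,"ax":0,"ay":0,"az":0},{"claw":0,"x":0,"y":0,"z":0.24,"ax":0,"ay":0,"az":0},{"claw":0,"x":0,"y":0,"z":0,"ax":0,"ay":0,"az":0}]'
python3 - <<'E'
from h import *
save('side','side1.png',(175,150,325,260),5)
c=cal('side');p=env.state()['position']
print(p,proj(c,p),proj(c,[p[0],p[1],0]))
E
python3 go.py -.043 -.25 .010 -90
```

```text
t: 4.97
position: [0.5724, -0.2263, 0.017]
ee_rot: [0.729, -0.685, -0.0, 0.0]
force: [0.2, -0.7, 0.3]
grip_width: 0.0852
grip_force: 0.0
[ 0.57309165 -0.226807    0.0182256 ] (np.float64(245.06125896936578), np.float64(243.62815399806246)) (np.float64(245.20679661782216), np.float64(248.71943193391238))
t 5.03 jig xy mm [ -42.1 -250.2] z 18.2 toolx ang in jig -89.98 F [-0.15 -0.09  0.25] w 0.08562556892770172
shift units [-0.003  0.018  0.164] az units 0.0
```

View pics/side1.png

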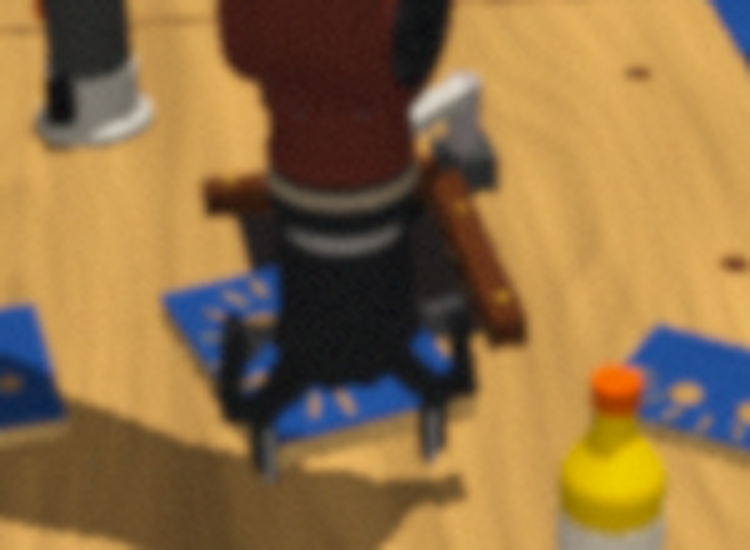

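The side view shows the open fingertips at about (268,478) and (432,458), level with the TCP, so they do sit further back when open. I'll lower gently and watch the force.

```bash
python3 -m handwheel '[{"claw":0,"x":0,"y":0,"z":0.08,"ax":0,"ay":0,"az":0},{"claw":0,"x":0,"y":0,"z":0.08,"ax":0,"ay":0,"az":0},{"claw":0,"x":0,"y":0,"z":0,"ax":0,"ay":0,"az":0}]'; python3 -m handwheel '[{"claw":0,"x":0,"y":0,"z":0.04,"ax":0,"ay":0,"az":0},{"claw":0,"x":0,"y":0,"z":0.02,"ax":0,"ay":0,"az":0}]'; python3 go.py
```

```text
t: 5.4
position: [0.5726, -0.2265, 0.0092]
ee_rot: [0.729, -0.684, -0.0, -0.0]
force: [-1.0, -0.6, 0.6]
grip_width: 0.0856
grip_force: 0.0
t: 5.65
position: [0.5727, -0.2265, 0.0062]
ee_rot: [0.729, -0.684, -0.0, -0.0]
force: [0.2, -0.5, 1.3]
grip_width: 0.0854
grip_force: 0.0
t 5.65 jig xy mm [ -42.5 -249.8] z 6.2 toolx ang in jig -89.9 F [ 0.24 -0.46  1.31] w 0.08540424000895291
```

```bash
python3 -m handwheel '[{"claw":0,"x":0,"y":0,"z":0.06,"ax":0,"ay":0,"az":0},{"claw":0,"x":-0.2,"y":0,"z":0,"ax":0,"ay":0,"az":0},{"claw":0,"x":-0.2,"y":0,"z":0,"ax":0,"ay":0,"az":0},{"claw":0,"x":-0.15,"y":0,"z":0,"ax":0,"ay":0,"az":0},{"claw":0,"x":-0.15,"y":0,"z":0,"ax":0,"ay":0,"az":0},{"claw":0,"x":-0.15,"y":0,"z":0,"ax":0,"ay":0,"az":0},{"claw":0,"x":-0.15,"y":0,"z":0,"ax":0,"ay":0,"az":0}]'; python3 go.py;  python3 -m handwheel '[{"claw":0,"x":-0.15,"y":0,"z":0,"ax":0,"ay":0,"az":0},{"claw":0,"x":-0.15,"y":0,"z":0,"ax":0,"ay":0,"az":0},{"claw":0,"x":-0.15,"y":0,"z":0,"ax":0,"ay":0,"az":0},{"claw":0,"x":-0.15,"y":0,"z":0,"ax":0,"ay":0,"az":0},{"claw":0,"x":-0.15,"y":0,"z":0,"ax":0,"ay":0,"az":0},{"claw":0,"x":-0.15,"y":0,"z":0,"ax":0,"ay":0,"az":0},{"claw":0,"x":-0.15,"y":0,"z":0,"ax":0,"ay":0,"az":0}]'; python3 go.py -.043 -.12 .003 -90
python3 -c "
from h import *
save('top','top1.png',(198,132,333,234),5.8)"
```

```text
t: 6.52
position: [0.5694, -0.1761, 0.0033]
ee_rot: [0.729, -0.684, 0.0, -0.0]
force: [-0.9, -1.2, -0.7]
grip_width: 0.0854
grip_force: 0.6
t 6.53 jig xy mm [ -42.6 -199.4] z 3.3 toolx ang in jig -89.9 F [-0.93 -1.2  -0.65] w 0.08544169798467126
t: 7.4
position: [0.5661, -0.1237, 0.0033]
ee_rot: [0.729, -0.684, 0.0, -0.0]
force: [-0.9, -1.2, -0.7]
grip_width: 0.0854
grip_force: 0.7
t 7.40 jig xy mm [ -42.7 -146.8] z 3.3 toolx ang in jig -89.9 F [-0.86 -1.22 -0.69] w 0.08536904647205415
shift units [-0.537  0.005  0.006] az units 0.01
```

View pics/top1.png

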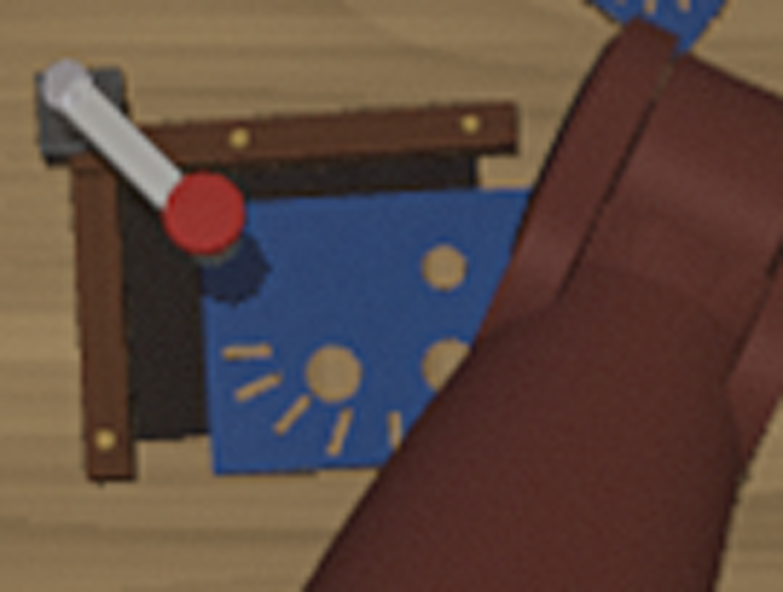

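The panel is now square to the jig, with its left edge at about (205,300). The side rail's inner face is at (126,300), so about 40 mm remain.

```bash
python3 -m handwheel '[{"claw":0,"x":-0.12,"y":0,"z":0,"ax":0,"ay":0,"az":-0.0},{"claw":0,"x":-0.12,"y":0,"z":0,"ax":0,"ay":0,"az":0},{"claw":0,"x":-0.12,"y":0,"z":0,"ax":0,"ay":0,"az":0},{"claw":0,"x":-0.12,"y":0,"z":0,"ax":0,"ay":0,"az":0},{"claw":0,"x":-0.08,"y":0,"z":0,"ax":0,"ay":0,"az":0},{"claw":0,"x":-0.06,"y":0,"z":0,"ax":0,"ay":0,"az":0},{"claw":0,"x":-0.04,"y":0,"z":0,"ax":0,"ay":0,"az":0}]'; python3 go.py;  python3 -m handwheel '[{"claw":0,"x":-0.02,"y":0,"z":0,"ax":0,"ay":0,"az":0},{"claw":0,"x":-0.02,"y":0,"z":0,"ax":0,"ay":0,"az":0},{"claw":0,"x":-0.02,"y":0,"z":0,"ax":0,"ay":0,"az":0}]'; python3 go.py
```

```text
t: 8.32
position: [0.564, -0.0912, 0.0034]
ee_rot: [0.729, -0.684, 0.0, -0.0]
force: [0.6, -1.5, -0.0]
grip_width: 0.0854
grip_force: 1.0
t 8.32 jig xy mm [ -42.7 -114.2] z 3.4 toolx ang in jig -89.89 F [ 0.63 -1.49 -0.03] w 0.08537826059247304
t: 8.7
position: [0.5638, -0.0884, 0.0033]
ee_rot: [0.729, -0.684, 0.0, -0.0]
force: [0.3, -2.1, 0.6]
grip_width: 0.0853
grip_force: 1.1
t 8.70 jig xy mm [ -42.7 -111.4] z 3.3 toolx ang in jig -89.91 F [ 0.32 -2.08  0.62] w 0.0853200397511661
```

```bash
for n in 1; do python3 -m handwheel '[{"claw":0,"x":-0.02,"y":0,"z":0,"ax":0,"ay":0,"az":0},{"claw":0,"x":-0.02,"y":0,"z":0,"ax":0,"ay":0,"az":0},{"claw":0,"x":-0.02,"y":0,"z":0,"ax":0,"ay":0,"az":0}]'; done; python3 go.py;  python3 -m handwheel '[{"claw":0,"x":-0.02,"y":0,"z":0,"ax":0,"ay":0,"az":0},{"claw":0,"x":0,"y":0,"z":0,"ax":0,"ay":0,"az":0}]'; python3 go.py
```

```text
t: 9.07
position: [0.5636, -0.0853, 0.0034]
ee_rot: [0.729, -0.684, 0.0, -0.0]
force: [-0.2, -2.0, 1.1]
grip_width: 0.0855
grip_force: 1.2
t 9.07 jig xy mm [ -42.7 -108.3] z 3.4 toolx ang in jig -89.9 F [-0.18 -1.96  1.06] w 0.08554911322678377
t: 9.32
position: [0.5635, -0.0842, 0.0033]
ee_rot: [0.73, -0.684, -0.0, -0.0]
force: [0.4, -1.3, 0.0]
grip_width: 0.0858
grip_force: 0.8
t 9.32 jig xy mm [ -42.7 -107.2] z 3.3 toolx ang in jig -89.89 F [ 0.4  -1.32  0.04] w 0.0858443283354401
```

```bash
python3 -m handwheel '[{"claw":0,"x":-0.02,"y":0,"z":0,"ax":0,"ay":0,"az":0},{"claw":0,"x":-0.02,"y":0,"z":0,"ax":0,"ay":0,"az":0}]'; python3 -m handwheel '[{"claw":0,"x":-0.02,"y":0,"z":0,"ax":0,"ay":0,"az":0},{"claw":0,"x":0,"y":0,"z":0,"ax":0,"ay":0,"az":0}]'; python3 go.py
```

```text
t: 9.57
position: [0.5637, -0.0832, 0.0034]
ee_rot: [0.729, -0.684, 0.001, 0.0]
force: [2.1, -8.4, -1.7]
grip_width: 0.0853
grip_force: 4.6
t: 9.82
position: [0.5639, -0.083, 0.0036]
ee_rot: [0.729, -0.684, 0.002, 0.001]
force: [2.1, -10.4, -1.2]
grip_width: 0.0854
grip_force: 5.5
t 9.82 jig xy mm [ -42.3 -106.1] z 3.6 toolx ang in jig -89.93 F [  2.08 -10.41  -1.17] w 0.08535908868987739
```

```bash
python3 -m handwheel '[{"claw":0,"x":0.1,"y":0,"z":0,"ax":0,"ay":0,"az":0},{"claw":0,"x":0.5,"y":0,"z":-0.1,"ax":0,"ay":0,"az":0},{"claw":0,"x":0,"y":0,"z":-0.8,"ax":0,"ay":0,"az":0},{"claw":0,"x":0,"y":0,"z":-0.7,"ax":0,"ay":0,"az":0},{"claw":0,"x":-0.68,"y":0.46,"z":0,"ax":0,"ay":0,"az":0},{"claw":0,"x":-0.68,"y":0.46,"z":0,"ax":0,"ay":0,"az":0},{"claw":0,"x":-0.68,"y":0.46,"z":0,"ax":0,"ay":0,"az":0},{"claw":0,"x":-0.68,"y":0.46,"z":0,"ax":0,"ay":0,"az":0},{"claw":0,"x":0,"y":0,"z":0,"ax":0,"ay":0,"az":0.9},{"claw":0,"x":0,"y":0,"z":0,"ax":0,"ay":0,"az":0.9},{"claw":0,"x":0,"y":0,"z":0,"ax":0,"ay":0,"az":0.9},{"claw":0,"x":0,"y":0,"z":0,"ax":0,"ay":0,"az":0.9},{"claw":0,"x":0,"y":0,"z":0,"ax":0,"ay":0,"az":0.9},{"claw":0,"x":0,"y":0,"z":0,"ax":0,"ay":0,"az":0.9},{"claw":0,"x":0,"y":0,"z":0,"ax":0,"ay":0,"az":0.9},{"claw":0,"x":0,"y":0,"z":0,"ax":0,"ay":0,"az":0.9},{"claw":0,"x":0,"y":0,"z":0,"ax":0,"ay":0,"az":0.9},{"claw":0,"x":0,"y":0,"z":0,"ax":0,"ay":0,"az":0.9},{"claw":0,"x":0,"y":0,"z":0,"ax":0,"ay":0,"az":0}]'; python3 go.py -.135 .005 .003 180
python3 -c "
from h import *
save('top','top2.png',(198,132,333,234),5.8)"
```

```text
t: 12.2
position: [0.4643, 0.0189, 0.083]
ee_rot: [-0.033, 0.999, 0.0, -0.0]
force: [-0.2, 0.0, -0.4]
grip_width: 0.0854
grip_force: 0.0
t 12.20 jig xy mm [-135.3    1.9] z 83.0 toolx ang in jig -179.82 F [-0.21  0.03 -0.43] w 0.08535243940410475
shift units [-0.008  0.061  1.6  ] az units 0.02
```

View pics/top2.png

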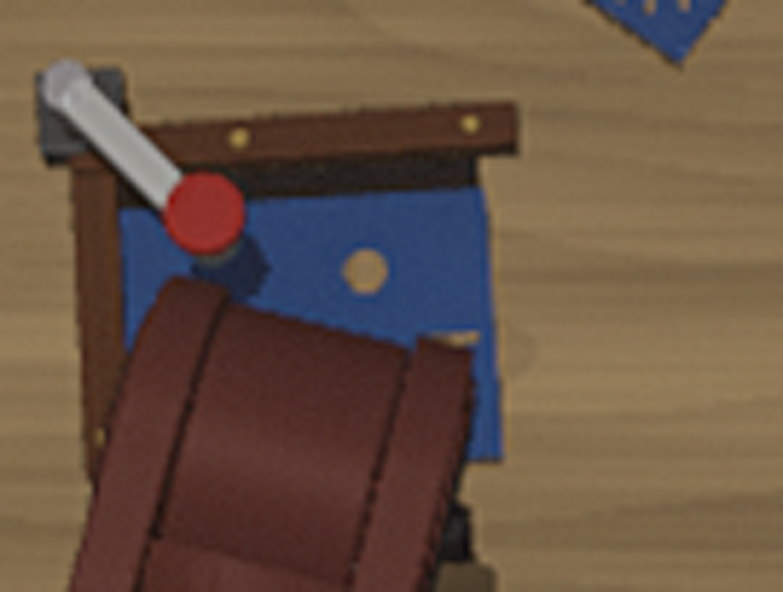

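The panel now sits flush to the side rail, its left edge meeting the rail at (122,210). The gap to the far rail is about 33 px, roughly 17 mm. I lower and push in jig +x.

```bash
python3 -m handwheel '[{"claw":0,"x":0,"y":0.06,"z":0.8,"ax":0,"ay":0,"az":0.02},{"claw":0,"x":0,"y":0,"z":0.6,"ax":0,"ay":0,"az":0},{"claw":0,"x":0,"y":0,"z":0.2,"ax":0,"ay":0,"az":0},{"claw":0,"x":-0.2,"y":0,"z":0,"ax":0,"ay":0,"az":0},{"claw":0,"x":-0.2,"y":0,"z":0,"ax":0,"ay":0,"az":0},{"claw":0,"x":-0.12,"y":0,"z":0,"ax":0,"ay":0,"az":0},{"claw":0,"x":-0.12,"y":0,"z":0,"ax":0,"ay":0,"az":0},{"claw":0,"x":-0.12,"y":0,"z":0,"ax":0,"ay":0,"az":0},{"claw":0,"x":-0.06,"y":0,"z":0,"ax":0,"ay":0,"az":0},{"claw":0,"x":-0.04,"y":0,"z":0,"ax":0,"ay":0,"az":0}]'; python3 go.py;  python3 -m handwheel '[{"claw":0,"x":-0.04,"y":0,"z":0,"ax":0,"ay":0,"az":0},{"claw":0,"x":-0.02,"y":0,"z":0,"ax":0,"ay":0,"az":0},{"claw":0,"x":-0.02,"y":0,"z":0,"ax":0,"ay":0,"az":0}]'; python3 go.py
```

```text
t: 13.5
position: [0.5073, 0.0242, 0.0032]
ee_rot: [-0.03, 1.0, 0.0, -0.0]
force: [-3.3, -0.1, 2.1]
grip_width: 0.0851
grip_force: 1.4
t 13.50 jig xy mm [-92.1   4.5] z 3.2 toolx ang in jig -180.09 F [-3.34 -0.12  2.07] w 0.08508642685348877
t: 13.88
position: [0.5114, 0.0244, 0.0032]
ee_rot: [-0.03, 1.0, 0.0, -0.0]
force: [-2.0, -0.2, 0.7]
grip_width: 0.0854
grip_force: 1.0
t 13.88 jig xy mm [-88.    4.4] z 3.2 toolx ang in jig -180.1 F [-1.99 -0.19  0.68] w 0.08539106889877725
```

```bash
python3 -m handwheel '[{"claw":0,"x":-0.02,"y":0,"z":0,"ax":0,"ay":0,"az":0},{"claw":0,"x":-0.02,"y":0,"z":0,"ax":0,"ay":0,"az":0},{"claw":0,"x":-0.02,"y":0,"z":0,"ax":0,"ay":0,"az":0}]'; python3 -m handwheel '[{"claw":0,"x":-0.02,"y":0,"z":0,"ax":0,"ay":0,"az":0},{"claw":0,"x":-0.02,"y":0,"z":0,"ax":0,"ay":0,"az":0}]'; python3 go.py
```

```text
t: 14.25
position: [0.5145, 0.0246, 0.0033]
ee_rot: [-0.03, 1.0, 0.0, 0.0]
force: [-1.7, -0.5, -0.0]
grip_width: 0.0855
grip_force: 0.8
t: 14.5
position: [0.5165, 0.0248, 0.0033]
ee_rot: [-0.03, 1.0, 0.0, 0.0]
force: [-1.4, 0.1, -0.0]
grip_width: 0.0856
grip_force: 0.7
t 14.50 jig xy mm [-82.9   4.4] z 3.3 toolx ang in jig -180.09 F [-1.37  0.1  -0.  ] w 0.08560723717860808
```

```bash
python3 -m handwheel '[{"claw":0,"x":-0.02,"y":0,"z":0,"ax":0,"ay":0,"az":0},{"claw":0,"x":-0.02,"y":0,"z":0,"ax":0,"ay":0,"az":0}]'; python3 -m handwheel '[{"claw":0,"x":-0.02,"y":0,"z":0,"ax":0,"ay":0,"az":0},{"claw":0,"x":0,"y":0,"z":0,"ax":0,"ay":0,"az":0}]'; python3 go.py
```

```text
t: 14.75
position: [0.5184, 0.0249, 0.0032]
ee_rot: [-0.03, 1.0, 0.0, 0.0]
force: [-1.5, -0.1, -0.5]
grip_width: 0.0855
grip_force: 0.7
t: 15.0
position: [0.5193, 0.0249, 0.0033]
ee_rot: [-0.03, 1.0, -0.0, -0.0]
force: [-2.2, -1.0, -0.4]
grip_width: 0.0855
grip_force: 1.1
t 15.00 jig xy mm [-80.1   4.4] z 3.3 toolx ang in jig -180.09 F [-2.24 -0.97 -0.43] w 0.08549548683976456
```

```bash
python3 -m handwheel '[{"claw":0,"x":-0.02,"y":0,"z":0,"ax":0,"ay":0,"az":0},{"claw":0,"x":0,"y":0,"z":0,"ax":0,"ay":0,"az":0}]'; python3 -m handwheel '[{"claw":0,"x":-0.02,"y":0,"z":0,"ax":0,"ay":0,"az":0},{"claw":0,"x":0,"y":0,"z":0,"ax":0,"ay":0,"az":0}]'; python3 go.py
```

```text
t: 15.25
position: [0.5194, 0.0249, 0.0032]
ee_rot: [-0.03, 1.0, -0.0, -0.001]
force: [-7.0, -2.2, 4.4]
grip_width: 0.0853
grip_force: 3.9
t: 15.5
position: [0.5195, 0.0249, 0.0031]
ee_rot: [-0.03, 1.0, -0.0, -0.002]
force: [-13.3, -3.0, 9.4]
grip_width: 0.0856
grip_force: 6.7
t 15.50 jig xy mm [-79.9   4.4] z 3.1 toolx ang in jig -180.1 F [-13.26  -2.96   9.36] w 0.08556554175587268
```

Both rails are touched, at 10 N and 13 N. I'll back off and close the fingers, then reseat gently from the -y edge in case the last slide opened a gap.

```bash
python3 -m handwheel '[{"claw":0,"x":0.1,"y":0,"z":0,"ax":0,"ay":0,"az":0},{"claw":0,"x":0.5,"y":0,"z":-0.1,"ax":0,"ay":0,"az":0},{"claw":1,"x":0,"y":0,"z":-0.9,"ax":0,"ay":0,"az":0},{"claw":1,"x":0,"y":0,"z":-0.9,"ax":0,"ay":0,"az":0},{"claw":1,"x":-0.44,"y":-0.66,"z":0,"ax":0,"ay":0,"az":0},{"claw":1,"x":-0.44,"y":-0.66,"z":0,"ax":0,"ay":0,"az":0},{"claw":1,"x":-0.44,"y":-0.66,"z":0,"ax":0,"ay":0,"az":0},{"claw":1,"x":-0.44,"y":-0.66,"z":0,"ax":0,"ay":0,"az":0},{"claw":1,"x":-0.44,"y":-0.66,"z":0,"ax":0,"ay":0,"az":0},{"claw":1,"x":0,"y":0,"z":0,"ax":0,"ay":0,"az":0}]' 20; python3 go.py 0 -.16 .018 180
python3 -c "
from h import *
save('side','side2.png',(190,145,310,235),6.5)"
```

```text
t: 16.75
position: [0.6125, -0.1371, 0.098]
ee_rot: [-0.029, 1.0, -0.0, 0.001]
force: [-0.2, -0.2, -0.3]
grip_width: -0.0001
grip_force: 0.0
t 16.75 jig xy mm [   2.8 -163.1] z 98.0 toolx ang in jig -180.22 F [-0.15 -0.18 -0.29] w -0.00013146556665205087
shift units [0.059 0.062 1.6  ] az units -0.02
```

View pics/side2.png

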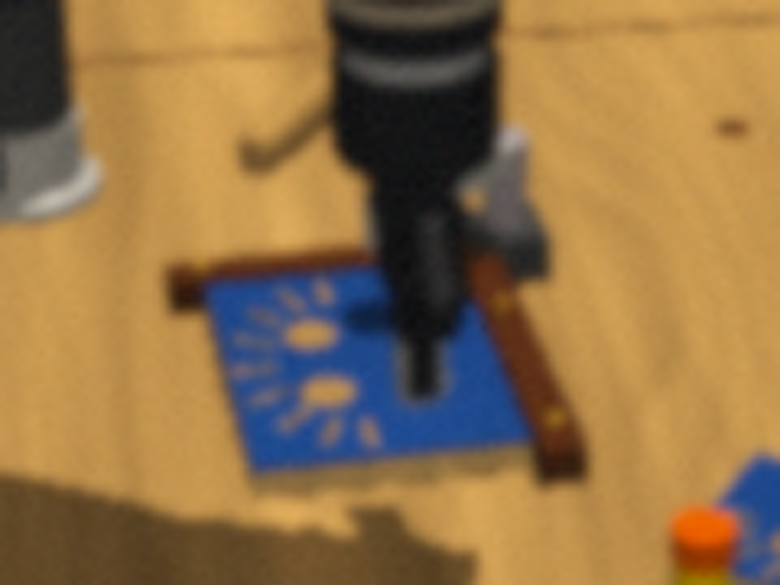

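The panel fills the corner with no visible mat gap, meeting the far rail at about (530,440) and the side rail at about (300,270). Now the gentle reseat from -y.

```bash
python3 -m handwheel '[{"claw":1,"x":0.06,"y":0.06,"z":0.8,"ax":0,"ay":0,"az":-0.02},{"claw":1,"x":0,"y":0,"z":0.6,"ax":0,"ay":0,"az":0},{"claw":1,"x":0,"y":0,"z":0.2,"ax":0,"ay":0,"az":0},{"claw":1,"x":0,"y":0.2,"z":0,"ax":0,"ay":0,"az":0},{"claw":1,"x":0,"y":0.2,"z":0,"ax":0,"ay":0,"az":0},{"claw":1,"x":0,"y":0.1,"z":0,"ax":0,"ay":0,"az":0},{"claw":1,"x":0,"y":0.04,"z":0,"ax":0,"ay":0,"az":0},{"claw":1,"x":0,"y":0.04,"z":0,"ax":0,"ay":0,"az":0},{"claw":1,"x":0,"y":0.04,"z":0,"ax":0,"ay":0,"az":0},{"claw":1,"x":0,"y":0.02,"z":0,"ax":0,"ay":0,"az":0}]'; python3 go.py;  python3 -m handwheel '[{"claw":1,"x":0,"y":0.03,"z":0,"ax":0,"ay":0,"az":0},{"claw":1,"x":0,"y":0.03,"z":0,"ax":0,"ay":0,"az":0},{"claw":1,"x":0,"y":0.0,"z":0,"ax":0,"ay":0,"az":0}]'; python3 go.py
```

```text
t: 18.05
position: [0.606, -0.1001, 0.0182]
ee_rot: [-0.032, 0.999, 0.0, -0.0]
force: [0.4, 1.1, -1.3]
grip_width: 0.0001
grip_force: 0.0
t 18.05 jig xy mm [  -1.4 -125.8] z 18.2 toolx ang in jig -179.91 F [ 0.41  1.06 -1.3 ] w 6.617416131737009e-05
t: 18.42
position: [0.6058, -0.097, 0.0183]
ee_rot: [-0.032, 0.999, 0.0, 0.0]
force: [-0.4, 0.9, -0.3]
grip_width: 0.0001
grip_force: 0.0
t 18.43 jig xy mm [  -1.3 -122.6] z 18.3 toolx ang in jig -179.89 F [-0.38  0.88 -0.32] w 7.355330914837768e-05
```

```bash
python3 -m handwheel '[{"claw":1,"x":0,"y":0.03,"z":0,"ax":0,"ay":0,"az":0},{"claw":1,"x":0,"y":0.03,"z":0,"ax":0,"ay":0,"az":0},{"claw":1,"x":0,"y":0.03,"z":0,"ax":0,"ay":0,"az":0}]'; python3 -m handwheel '[{"claw":1,"x":0,"y":0.02,"z":0,"ax":0,"ay":0,"az":0},{"claw":1,"x":0,"y":0.02,"z":0,"ax":0,"ay":0,"az":0}]'; python3 go.py
```

```text
t: 18.8
position: [0.6055, -0.0924, 0.0183]
ee_rot: [-0.032, 0.999, 0.0, -0.0]
force: [0.7, 0.4, -0.5]
grip_width: -0.0001
grip_force: 0.0
t: 19.05
position: [0.6054, -0.0905, 0.0183]
ee_rot: [-0.032, 0.999, 0.0, 0.0]
force: [-0.0, -0.3, 0.6]
grip_width: -0.0002
grip_force: 0.0
t 19.05 jig xy mm [  -1.3 -116.1] z 18.3 toolx ang in jig -179.9 F [-0.03 -0.27  0.55] w -0.00015211766980317842
```

```bash
python3 -m handwheel '[{"claw":1,"x":0,"y":0.02,"z":0,"ax":0,"ay":0,"az":0},{"claw":1,"x":0,"y":0.02,"z":0,"ax":0,"ay":0,"az":0}]'; python3 go.py
```

```text
t: 19.3
position: [0.6053, -0.0885, 0.0183]
ee_rot: [-0.032, 0.999, 0.0, 0.0]
force: [0.0, 0.3, -0.3]
grip_width: 0.0001
grip_force: 0.0
t 19.30 jig xy mm [  -1.3 -114.2] z 18.3 toolx ang in jig -179.89 F [ 0.03  0.25 -0.25] w 0.0001294993408909547
```

```bash
python3 -m handwheel '[{"claw":1,"x":0,"y":0.02,"z":0,"ax":0,"ay":0,"az":0},{"claw":1,"x":0,"y":0.02,"z":0,"ax":0,"ay":0,"az":0},{"claw":1,"x":0,"y":0.02,"z":0,"ax":0,"ay":0,"az":0}]'; python3 go.py
```

```text
t: 19.68
position: [0.6051, -0.0856, 0.0183]
ee_rot: [-0.032, 0.999, 0.0, 0.0]
force: [-0.7, -0.1, 0.8]
grip_width: 0.0002
grip_force: 0.0
t 19.68 jig xy mm [  -1.3 -111.2] z 18.3 toolx ang in jig -179.9 F [-0.69 -0.08  0.85] w 0.00015826117261270316
```

```bash
python3 -m handwheel '[{"claw":1,"x":0,"y":0.02,"z":0,"ax":0,"ay":0,"az":0},{"claw":1,"x":0,"y":0,"z":0,"ax":0,"ay":0,"az":0}]'; python3 go.py
```

```text
t: 19.92
position: [0.605, -0.0845, 0.0183]
ee_rot: [-0.032, 0.999, 0.0, 0.0]
force: [0.2, -1.2, -0.0]
grip_width: -0.0
grip_force: 0.0
t 19.93 jig xy mm [  -1.4 -110.2] z 18.3 toolx ang in jig -179.89 F [ 0.18 -1.21 -0.03] w -3.634260795397392e-05
```

```bash
python3 -m handwheel '[{"claw":1,"x":0,"y":0.02,"z":0,"ax":0,"ay":0,"az":0},{"claw":1,"x":0,"y":0,"z":0,"ax":0,"ay":0,"az":0}]'; python3 go.py
```

```text
t: 20.18
position: [0.605, -0.0835, 0.0183]
ee_rot: [-0.032, 0.999, 0.0, 0.0]
force: [-0.1, -0.3, 0.3]
grip_width: -0.0003
grip_force: 0.0
t 20.18 jig xy mm [  -1.4 -109.2] z 18.3 toolx ang in jig -179.89 F [-0.06 -0.3   0.3 ] w -0.0003211509507861897
```

```bash
python3 -m handwheel '[{"claw":1,"x":0,"y":0.02,"z":0,"ax":0,"ay":0,"az":0},{"claw":1,"x":0,"y":0,"z":0,"ax":0,"ay":0,"az":0}]'; python3 go.py
```

```text
t: 20.42
position: [0.6049, -0.0825, 0.0183]
ee_rot: [-0.032, 0.999, 0.0, 0.0]
force: [0.1, -0.5, 0.2]
grip_width: -0.0001
grip_force: 0.0
t 20.43 jig xy mm [  -1.4 -108.1] z 18.3 toolx ang in jig -179.89 F [ 0.13 -0.54  0.15] w -5.6680080459320175e-05
```

```bash
python3 -m handwheel '[{"claw":1,"x":0,"y":0.02,"z":0,"ax":0,"ay":0,"az":0},{"claw":1,"x":0,"y":0.02,"z":0,"ax":0,"ay":0,"az":0},{"claw":1,"x":0,"y":0,"z":0,"ax":0,"ay":0,"az":0}]'; python3 go.py
```

```text
t: 20.8
position: [0.6051, -0.0811, 0.0185]
ee_rot: [-0.032, 0.999, -0.0, 0.0]
force: [1.9, -4.7, -0.2]
grip_width: -0.0003
grip_force: 2.0
t 20.80 jig xy mm [  -1.1 -106.8] z 18.5 toolx ang in jig -179.91 F [ 1.91 -4.66 -0.17] w -0.0002502035830074214
```

```bash
python3 -m handwheel '[{"claw":1,"x":0,"y":0.02,"z":0,"ax":0,"ay":0,"az":0},{"claw":1,"x":0,"y":0,"z":0,"ax":0,"ay":0,"az":0}]'; python3 go.py
```

```text
t: 21.05
position: [0.6055, -0.0807, 0.0188]
ee_rot: [-0.032, 0.999, -0.001, 0.001]
force: [2.5, -7.1, -1.5]
grip_width: 0.0004
grip_force: 3.2
t 21.05 jig xy mm [  -0.6 -106.4] z 18.8 toolx ang in jig -179.94 F [ 2.49 -7.07 -1.5 ] w 0.00036116921501332745
```

Seated at 7 N. I back off, rise, and go above the punch head.

```bash
python3 -m handwheel '[{"claw":1,"x":0,"y":-0.3,"z":0,"ax":0,"ay":0,"az":0},{"claw":1,"x":0,"y":0,"z":-1,"ax":0,"ay":0,"az":0},{"claw":1,"x":0,"y":0,"z":-1,"ax":0,"ay":0,"az":0},{"claw":1,"x":0,"y":0,"z":-1,"ax":0,"ay":0,"az":0},{"claw":1,"x":-0.13,"y":0.83,"z":0,"ax":0,"ay":0,"az":0},{"claw":1,"x":-0.13,"y":0.83,"z":0,"ax":0,"ay":0,"az":0},{"claw":1,"x":-0.13,"y":0.83,"z":0,"ax":0,"ay":0,"az":0},{"claw":1,"x":-0.13,"y":0.83,"z":0,"ax":0,"ay":0,"az":0},{"claw":1,"x":0,"y":0,"z":0,"ax":0,"ay":0,"az":0}]'; python3 go.py .025 .045 .138 180
python3 - <<'E'
from h import *
save('side','side3.png',(200,130,290,220),6.5)
E
```

```text
t: 22.18
position: [0.6206, 0.0751, 0.1681]
ee_rot: [-0.034, 0.999, 0.001, -0.0]
force: [-0.2, 0.3, 0.5]
grip_width: -0.0002
grip_force: 0.0
t 22.18 jig xy mm [24.2 48.2] z 168.1 toolx ang in jig -179.7 F [-0.25  0.33  0.5 ] w -0.0001790299545649181
shift units [-0.016 -0.064  0.601] az units 0.03
```

View pics/side3.png

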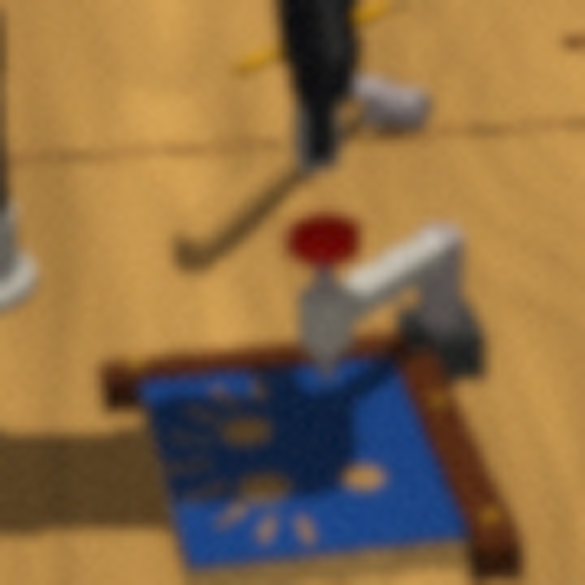

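The fingertips at (318,165) are centred over the red head at (323,238), and the panel sits flush in the corner. I lower onto the head.

```bash
python3 -m handwheel '[{"claw":1,"x":-0.03,"y":-0.04,"z":0.3,"ax":0,"ay":0,"az":0},{"claw":1,"x":0,"y":0,"z":0.2,"ax":0,"ay":0,"az":0},{"claw":1,"x":0,"y":0,"z":0.1,"ax":0,"ay":0,"az":0},{"claw":1,"x":0,"y":0,"z":0.06,"ax":0,"ay":0,"az":0},{"claw":1,"x":0,"y":0,"z":0.06,"ax":0,"ay":0,"az":0},{"claw":1,"x":0,"y":0,"z":0.06,"ax":0,"ay":0,"az":0}]'; python3 go.py; python3 -m handwheel '[{"claw":1,"x":0,"y":0,"z":0.06,"ax":0,"ay":0,"az":0},{"claw":1,"x":0,"y":0,"z":0.06,"ax":0,"ay":0,"az":0},{"claw":1,"x":0,"y":0,"z":0.06,"ax":0,"ay":0,"az":0}]';  python3 go.py
```

```text
t: 22.98
position: [0.6228, 0.0707, 0.1296]
ee_rot: [-0.032, 0.999, -0.0, 0.0]
force: [-0.5, -0.3, 1.8]
grip_width: -0.0001
grip_force: 1.0
t 22.98 jig xy mm [26.1 43.7] z 129.6 toolx ang in jig -179.9 F [-0.51 -0.35  1.78] w -0.0001294345134510286
t: 23.35
position: [0.6228, 0.0708, 0.1204]
ee_rot: [-0.032, 0.999, -0.0, 0.0]
force: [-0.3, -1.8, 2.9]
grip_width: -0.0003
grip_force: 1.7
t 23.35 jig xy mm [26.  43.7] z 120.4 toolx ang in jig -179.9 F [-0.29 -1.78  2.86] w -0.0002828843553926501
```

```bash
python3 -m handwheel '[{"claw":1,"x":0,"y":0,"z":0.04,"ax":0,"ay":0,"az":0},{"claw":1,"x":0,"y":0,"z":0.04,"ax":0,"ay":0,"az":0},{"claw":1,"x":0,"y":0,"z":0.02,"ax":0,"ay":0,"az":0}]'; python3 go.py
```

```text
t: 23.72
position: [0.6228, 0.0707, 0.1154]
ee_rot: [-0.032, 0.999, -0.0, 0.0]
force: [-0.1, -1.6, 5.0]
grip_width: -0.0002
grip_force: 2.1
t 23.73 jig xy mm [26.  43.7] z 115.4 toolx ang in jig -179.9 F [-0.13 -1.6   5.02] w -0.00020883462352852593
```

```bash
python3 -m handwheel '[{"claw":1,"x":0,"y":0,"z":0.02,"ax":0,"ay":0,"az":0},{"claw":1,"x":0,"y":0,"z":0,"ax":0,"ay":0,"az":0}]'; python3 go.py
```

```text
t: 23.98
position: [0.6227, 0.0708, 0.1144]
ee_rot: [-0.032, 0.999, -0.0, 0.0]
force: [0.9, -1.9, 3.8]
grip_width: 0.0
grip_force: 2.0
t 23.98 jig xy mm [26.  43.8] z 114.4 toolx ang in jig -179.9 F [ 0.92 -1.93  3.8 ] w 1.833754411391851e-06
```

```bash
python3 -m handwheel '[{"claw":1,"x":0,"y":0,"z":0.02,"ax":0,"ay":0,"az":0},{"claw":1,"x":0,"y":0,"z":0,"ax":0,"ay":0,"az":0}]'; python3 go.py
```

```text
t: 24.22
position: [0.6228, 0.0708, 0.114]
ee_rot: [-0.032, 0.999, -0.0, 0.0]
force: [-1.5, -1.6, 8.2]
grip_width: -0.0003
grip_force: 4.2
t 24.23 jig xy mm [26.1 43.7] z 114.0 toolx ang in jig -179.9 F [-1.49 -1.65  8.25] w -0.00034192597182715627
```

```bash
python3 -m handwheel '[{"claw":1,"x":0,"y":0,"z":0.01,"ax":0,"ay":0,"az":0},{"claw":1,"x":0,"y":0,"z":0,"ax":0,"ay":0,"az":0}]'; python3 go.py
```

```text
t: 24.48
position: [0.6228, 0.0708, 0.114]
ee_rot: [-0.032, 0.999, -0.0, 0.0]
force: [-2.8, -2.6, 11.7]
grip_width: 0.0001
grip_force: 5.6
t 24.48 jig xy mm [26.1 43.7] z 114.0 toolx ang in jig -179.89 F [-2.84 -2.59 11.73] w 0.00013356894758051056
```

```bash
python3 -m handwheel '[{"claw":1,"x":0,"y":0,"z":0.01,"ax":0,"ay":0,"az":0},{"claw":1,"x":0,"y":0,"z":0,"ax":0,"ay":0,"az":0},{"claw":1,"x":0,"y":0,"z":0,"ax":0,"ay":0,"az":0}]'; python3 go.py
```

```text
t: 24.85
position: [0.6229, 0.0708, 0.1139]
ee_rot: [-0.032, 0.999, -0.0, 0.001]
force: [-5.0, -2.4, 14.5]
grip_width: -0.0001
grip_force: 7.1
t 24.85 jig xy mm [26.1 43.7] z 113.9 toolx ang in jig -179.89 F [-5.   -2.42 14.49] w -0.00011074724014062002
```

```bash
python3 -m handwheel '[{"claw":1,"x":0,"y":0,"z":0.005,"ax":0,"ay":0,"az":0},{"claw":1,"x":0,"y":0,"z":0,"ax":0,"ay":0,"az":0},{"claw":1,"x":0,"y":0,"z":0,"ax":0,"ay":0,"az":0},{"claw":1,"x":0,"y":0,"z":0,"ax":0,"ay":0,"az":0},{"claw":1,"x":0,"y":0,"z":0,"ax":0,"ay":0,"az":0},{"claw":1,"x":0,"y":0,"z":0,"ax":0,"ay":0,"az":0},{"claw":1,"x":0,"y":0,"z":0,"ax":0,"ay":0,"az":0},{"claw":1,"x":0,"y":0,"z":0,"ax":0,"ay":0,"az":0},{"claw":1,"x":0,"y":0,"z":0,"ax":0,"ay":0,"az":0}]'; python3 go.py
python3 -m handwheel '[{"claw":1,"x":0,"y":0,"z":-0.04,"ax":0,"ay":0,"az":0},{"claw":1,"x":0,"y":0,"z":-0.1,"ax":0,"ay":0,"az":0},{"claw":1,"x":0,"y":0,"z":-0.2,"ax":0,"ay":0,"az":0},{"claw":1,"x":0,"y":0,"z":-0.4,"ax":0,"ay":0,"az":0},{"claw":1,"x":0,"y":0,"z":-0.9,"ax":0,"ay":0,"az":0},{"claw":1,"x":0.9,"y":0,"z":-0.4,"ax":0,"ay":0,"az":0},{"claw":1,"x":0.9,"y":0.3,"z":0,"ax":0,"ay":0,"az":0},{"claw":1,"x":0.9,"y":0.5,"z":0,"ax":0,"ay":0,"az":0},{"claw":1,"x":0.2,"y":0.9,"z":0,"ax":0,"ay":0,"az":0},{"claw":1,"x":0,"y":0.9,"z":0,"ax":0,"ay":0,"az":0},{"claw":1,"x":0,"y":0.9,"z":0,"ax":0,"ay":0,"az":0},{"claw":1,"x":0,"y":0,"z":0,"ax":0,"ay":0,"az":0}]'
python3 -c "
from h import *
save('top','top3.png',(198,132,333,234),5.8)"
```

```text
t: 25.98
position: [0.6229, 0.0708, 0.1139]
ee_rot: [-0.032, 0.999, -0.0, 0.001]
force: [-4.8, -3.3, 16.4]
grip_width: -0.0001
grip_force: 7.8
t 25.98 jig xy mm [26.1 43.7] z 113.9 toolx ang in jig -179.89 F [-4.84 -3.25 16.39] w -0.00012231516323006706
t: 27.48
position: [0.4657, 0.2387, 0.2149]
ee_rot: [-0.034, 0.999, 0.0, -0.0]
force: [-0.3, -0.9, 0.1]
grip_width: -0.0002
grip_force: 0.0
```

View pics/top3.png

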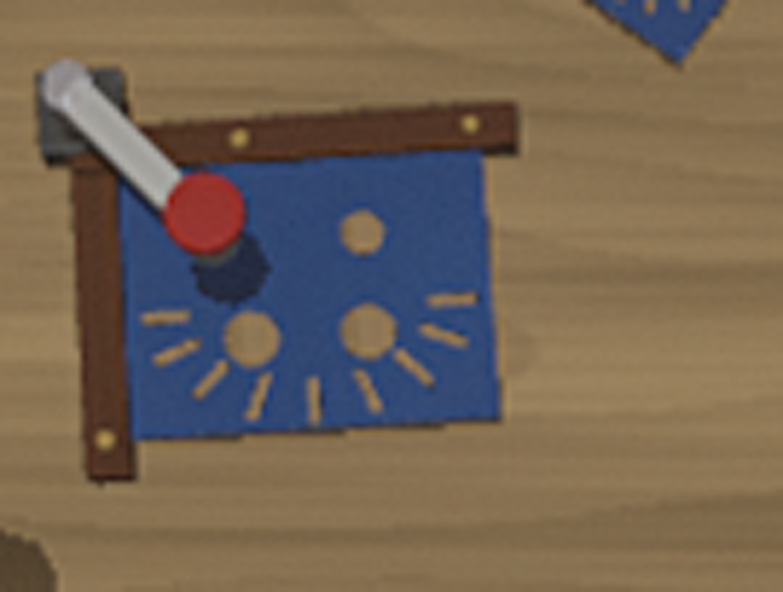

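The panel is flush to both rails, with its left edge along (122–133) and its far edge along the rail at about y=155. The red head is back up at (204,213), and the robot touches nothing.

```bash
python3 -c "
from rig import env
print(env.job_done())"
```

```text
the job is handed in; nothing more can be done
None
```

The panel is home and flush against both rails (pushed in at no more than about 13 N), the punch was pressed for about 1 s at 16 N on the head (about 12 N on the wood) and sprang back up, and the job was handed in at about 27.5 s with the robot clear; the verdict was not shown.

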